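Put the gouges away in the latched tool tray

ROBOT

A 6-joint arm with a two-finger parallel gripper is mounted at the origin on the work surface. World frame = base frame: x ahead of the robot, y to its left, z up, the work surface at z = 0. Lengths are in m, angles in degrees, forces in N, time in s.
With the tool pointing down it reaches from about 0.35 to 0.725 m from the base axis. Payload 4.3 kg.
Tool frame: the origin (TCP) lies at the centre of the arm's flange, where the gripper is bolted on; the fingertips stand 173 mm ahead of it and the grasp point (between the pads) lies 155 mm ahead of it; z points along the fingers, y is the direction in which the jaws open and shut (so a half turn about z gives the same grasp; the last joint's range is limited). The gripper opens to 85 mm and grips with 20 to 120 N. Pads are 22 mm wide; open, the fingers measure 114 mm over their backs; the gripper's body (76 mm by 85 mm) begins 54 mm behind the grasp point. The pads swing forward as they close: fully open they stand 13 mm farther back than shut.
Start: joints at [-72.955, 21.618, 4.641, 73.018, 0, 83.68], TCP at [0.228, -0.528, 0.405] pointing down, gripper open.
Joint ranges: [-156.06, 156.06], [-48.1, 94.91], [-58.44, 69.94], [-101.28, 121.22], [-78.64, 73.56], [-180, 180]. Speed limits (degrees/s): [147.25, 147.25, 180, 180, 180, 180].

INTERFACE

Orientations are given as [roll, pitch, yaw] about the fixed x, y, z axes, in that order (R = Rz(yaw) Ry(pitch) Rx(roll)).
In Python, from station import sensors, cams, ticket gives the robot as it stands.
- The arm moves only by the shell command python3 -m pendant 'ROWS' [FORCE]. ROWS is JSON, a list that holds one entry, the list of rows, each a list of 7 numbers: the shift along the tool's x, y, z in m, then the turn, a rotation vector about the tool's x, y, z in degrees, then the opening, from 0 (shut) to 1 (fully open). In form: [[[dx, dy, dz, ax, ay, az, grip], ...]]. A call has exactly 5 rows; each row is the pose to reach, as a shift and turn from the pose commanded when the call began, along the tool's axes at that moment; what a row does not reach only later rows make up. A row lasts 1/10 s, in which the tool goes at most 50 mm and 8.59 degrees, less where a joint would pass 70% of its speed; a pose out of reach is approached as far as the arm can. A call with a gripper value outside its range is refused whole. The fingers move at their own pace and stop on an object; FORCE is the grip in N (left out, the last holds). Time passes only in rows, so rows that repeat a pose let the fingers close, or fill a call up. It gives the time, the measured TCP pose, the force and the opening at its end, in the units of the state.
- sensors.get_state(): the state, without advancing time (a new reading comes with each control period).
- cams.camera(name): name is "side" or "top"; returns the picture (420x560x3 uint8, red, green, blue); there is no depth.
- cams.camera_model(name): a dict with "mtx" (3x3 intrinsics, pixels), "world_from_camera" (4x4, takes a point from camera to world coordinates). Camera axes: x right, y up, looking along -z (the intrinsics and any distortion apply to the point x, -y, -z); pixel columns grow to the right and rows downward; lengths in m; the calibration is good to about 2 mm. A picture is of the moment at which its call begins. camera_model takes no time and is no camera call.
- ticket.sign_off(): hands the job in, once; it reports no verdict.
Trained networks look in the newest picture that a camera, given by its name, has taken for a name from the list of things; names that differ only in an ending like _2 or _b are one class to them, and where a whole thing is asked for, a point or a joint stands for the part that bears it (a point fixed in the world has none). Each returns a list of dicts, best first, with "score" (0 to 1); they miss things now and then, are a little off and sometimes report something else, mostly with a low value. They report only what shows in the picture. A call takes as long as a camera call. They do not tell look-alikes from the thing itself.
- cams.find_in(camera, label): "extent" ([centre column, centre row, width, height] in pixels, round what is visible of it).
- cams.mark_of(camera, label): "point" ([column, row] in pixels: a listed point, or the origin of a listed thing).
The state is a dict: "time_s": time; "joint_positions": joint angles; "qd": joint speeds; "effort": joint torques, N m; "position": TCP position; "eef_rot": TCP orientation; "contact_force": force on the tool from outside, world axes, zero at the start; "torque": the same for the moment, N m; "opening": finger opening in m.
Only numpy, scipy, OpenCV 4.12 (cv2) and the standard library are available. Lean on these libraries where they do the work, as an engineer would, in place of code of your own. Each camera call takes 0.05 s, during which the arm holds its last target. There are 200 camera calls.

TASK

Put the carving gouges away: press the button on the tool cabinet so its tray pops out, lay every gouge that is on the bench flat on the tray's floor, none on top of another, and push the tray home until it clicks. Then prove that the latch holds: draw on the pull with about 10 N for three seconds (not over 16 N), and let it go. Leave the other things on the bench where they are.

Things in the scene. Friction and masses are not known exactly. Their poses are not given: they have to be found in the camera images.
- cabinet: low plywood tool cabinet fixed to the bench, 200 mm deep (x), 296 mm wide (y), 70 mm high, one full-width tray in its front. Origin under its middle; z up, x from its front to its back (the tray comes out towards -x), y across it. The axes of the points on it are the same
- release_top (a point): centre of the top of the release: a round steel push button, 30 mm wide, on the cabinet's top, on its middle line, 178 mm behind the front edge; it stands 14 mm above the cabinet top, 84 mm above the bench
- release (a joint): how far the button is pressed down (m): 0 up, 0.010 at its stop. Its spring takes about 2 N to start and 5 N fully down; pressed beyond 0.007 it frees the tray. As the tray is pushed home the button dips and springs up again when the latch clicks in
- tray (a joint): how far the tray is out (m). Latched shut: about 0.0015. Freed, a spring of 3 to 4 N drives it out in about 1 s to its stop at 0.150 and keeps it there. To latch it, push it in slowly with 4 to 12 N until it stops at about -0.003; let go and it stays at about 0.0015
- tray_in (a point): centre of the tray's inner floor; moves with the tray. Inside, 145 mm along x and 264 mm along y. Floor 10 mm above the bench; side and back walls rise 20 mm above the floor, the front panel 48 mm (its outer face is 82.5 mm from this point towards -x). Fully out, all but the rearmost 5 mm of the inside is open from above
- pull_mid (a point): middle of the pull on the tray's front: a round steel bar 12 mm thick, 110 mm long along y, its axis 40 mm above the bench and 42 mm in front of the front panel, on two thin posts 50 mm either side of the middle. Can be pinched from above, one finger behind it; solid when pushed in
- pull (a joint): how far the pull is drawn out of the tray's front against its own spring (m): 0 at rest, 0.001 for each newton of pull (0.010 at 10 N), stop at 0.022
- gouge1_mid (a point): centre of the handle, half-way up, of a palm carving gouge (straight blade 10 mm wide): squarish wooden handle 72 mm long, 24 mm wide and 24 mm high, then a brass ferrule and a steel blade; 124 mm long in all, 90 g or so. x points along the gouge to the blade tip, which is 88 mm from this point (the handle's butt is 36 mm the other way), z up. It lies on the bench; may be absent
- gouge2_mid (a point): centre of the handle, half-way up, of a palm carving gouge (straight blade 14 mm wide): squarish wooden handle 72 mm long, 24 mm wide and 24 mm high, then a brass ferrule and a steel blade; 124 mm long in all, 90 g or so. x points along the gouge to the blade tip, which is 88 mm from this point (the handle's butt is 36 mm the other way), z up. It lies on the bench; may be absent
- gouge3_mid (a point): centre of the handle, half-way up, of a palm carving gouge (blade flaring to 20 mm at the end): squarish wooden handle 72 mm long, 24 mm wide and 24 mm high, then a brass ferrule and a steel blade; 124 mm long in all, 90 g or so. x points along the gouge to the blade tip, which is 88 mm from this point (the handle's butt is 36 mm the other way), z up. It lies on the bench; may be absent
- gouge4_mid (a point): centre of the handle, half-way up, of a palm carving gouge (narrow blade with a spoon-shaped end): squarish wooden handle 72 mm long, 24 mm wide and 24 mm high, then a brass ferrule and a steel blade; 124 mm long in all, 90 g or so. x points along the gouge to the blade tip, which is 88 mm from this point (the handle's butt is 36 mm the other way), z up. It lies on the bench; may be absent
- gouge5_mid (a point): centre of the handle, half-way up, of a palm carving gouge (narrow blade with a skewed end): squarish wooden handle 72 mm long, 24 mm wide and 24 mm high, then a brass ferrule and a steel blade; 124 mm long in all, 90 g or so. x points along the gouge to the blade tip, which is 88 mm from this point (the handle's butt is 36 mm the other way), z up. It lies on the bench; may be absent
- offcut: small block of light wood, 60 x 40 x 28 mm, lying among the gouges; not part of the job. Origin under its middle
- glue: yellow plastic glue bottle, 60 mm wide, 160 mm tall, standing; not part of the job. Origin under its middle
- stone: grey sharpening stone, 170 x 55 x 25 mm, lying flat; not part of the job. Origin under its middle
- brush: bench brush lying flat; not part of the job. Origin under its middle or nearly so
- wax: low round metal tin, 76 mm wide, 45 mm tall; not part of the job. Origin under its middle
- mallet: wooden mallet lying on its side, 70 mm tall head; not part of the job. Origin under its middle or nearly so
- square: try square, wooden stock with a steel blade, lying flat; not part of the job. Origin under its middle or nearly so
There are look-alikes about, which are no part of the job. Leave any green or turquoise look-alike of the part that bears gouge4_mid alone. What is shaped like the part that bears gouge2_mid but turquoise is not meant.

How it is judged:
By the outcome, as a careful person would: the job done as asked, in the order asked, and still so for the second after the job is handed in, with the robot touching nothing.
Of gouge1, gouge2, gouge3, gouge4, gouge5 only 3 to 5 are there at a start; the rules pass over those that are not, and their reading is None.
At some moment in a run one of gouge1, gouge2, gouge3, gouge4, gouge5 may be knocked a few centimetres aside while the robot is not near it.
Once in a run the grip may slacken for a moment while it holds something.
It also fails if it takes over 208 s, if anything falls off the work surface, if the arm or the gripper's body presses on something with over 40 N, if the wrist force passes 120 N, or if a joint passes its speed limit or range.

## Working session

There is one attempt and no reset: what is moved stays moved. The work goes in short steps, Python scripts to look and compute and a shell command to move; the robot and the scene stay as the last step left them, time stands still between calls to the robot, and variables do not carry over. Pictures are saved under pics/ and viewed, about 12 in all and at most 16, crops included, and the job is handed in when it is done.

```bash
ls; mkdir -p pics
python3 - <<'E'
from station import sensors, cams
import cv2,numpy as np
s=sensors.get_state(); print(s)
for n in("top","side"):
    im=cams.camera(n); cv2.imwrite(f"pics/{n}0.png",im[:,:,::-1])
    m=cams.camera_model(n); print(n,m)
    for l in ["gouge1_mid","gouge2_mid","gouge3_mid","gouge4_mid","gouge5_mid","release_top","tray_in","pull_mid","cabinet","offcut"]:
        print(l,[(np.round(d["point"],1).tolist(),round(d["score"],2)) for d in cams.mark_of(n,l)][:6])
E
```

```text
pics
{'time_s': 0.0, 'joint_positions': array([-7.29546876e+01,  2.16630711e+01,  4.56128302e+00,  7.30183405e+01,
       -1.09877539e-03,  8.36809518e+01]), 'qd': array([-0.08289838,  0.11137869,  0.0414256 , -0.01738488, -0.03783743,
        0.02680344]), 'effort': array([-4.91193769e-04, -4.63608849e+01,  2.69872123e+01,  2.07855063e-02,
       -1.38320120e-04,  6.35614494e-07]), 'position': array([ 0.22794993, -0.52754944,  0.40373765]), 'eef_rot': array([-1.79880480e+02, -1.21298128e-02,  2.33643491e+01]), 'contact_force': array([ 0.13788987,  0.25265562, -0.48648829]), 'torque': array([-0.03002912, -0.02434507,  0.01799831]), 'opening': 0.08549292214443825}
top {'mtx': array([[408.15463239,   0.        , 275.64441188],
       [  0.        , 408.15463239, 209.31361897],
       [  0.        ,   0.        ,   1.        ]]), 'world_from_camera': array([[-0.00790637,  0.98887708, -0.14852475,  0.33515047],
       [-0.99989992, -0.00607551,  0.01277665, -0.10903206],
       [ 0.01173217,  0.1486109 ,  0.98882615,  1.39053139],
       [ 0.        ,  0.        ,  0.        ,  1.       
[... 615 characters left out ...]
  0.        ,   1.        ]]), 'world_from_camera': array([[ 0.84674988,  0.36976166, -0.38248   ,  0.01944286],
       [-0.53174707,  0.56648672, -0.6295537 , -1.00058613],
       [-0.01611498,  0.73645714,  0.67629224,  1.01996567],
       [ 0.        ,  0.        ,  0.        ,  1.        ]])}
gouge1_mid [([323.7, 264.6], 0.65), ([309.6, 179.0], 0.22)]
gouge2_mid [([365.5, 316.7], 0.73), ([269.3, 275.5], 0.53), ([363.2, 283.9], 0.31)]
gouge3_mid [([303.3, 278.6], 0.48)]
gouge4_mid [([267.7, 344.9], 0.92), ([202.0, 239.1], 0.67), ([290.4, 227.1], 0.62)]
gouge5_mid [([309.4, 179.2], 0.73)]
release_top []
tray_in []
pull_mid [([250.7, 253.9], 0.49)]
cabinet []
offcut [([253.4, 251.2], 0.48)]
```

Run:
```python
import cv2
a=cv2.imread("pics/top0.png");cv2.imwrite("pics/top0b.png",cv2.resize(a,(800,600),interpolation=cv2.INTER_CUBIC))
cv2.imwrite("pics/top0c.png",cv2.resize(a[130:320,220:470],None,fx=3.15,fy=3.15,interpolation=cv2.INTER_CUBIC))
```

```text
(no output)
```

View pics/top0b.png

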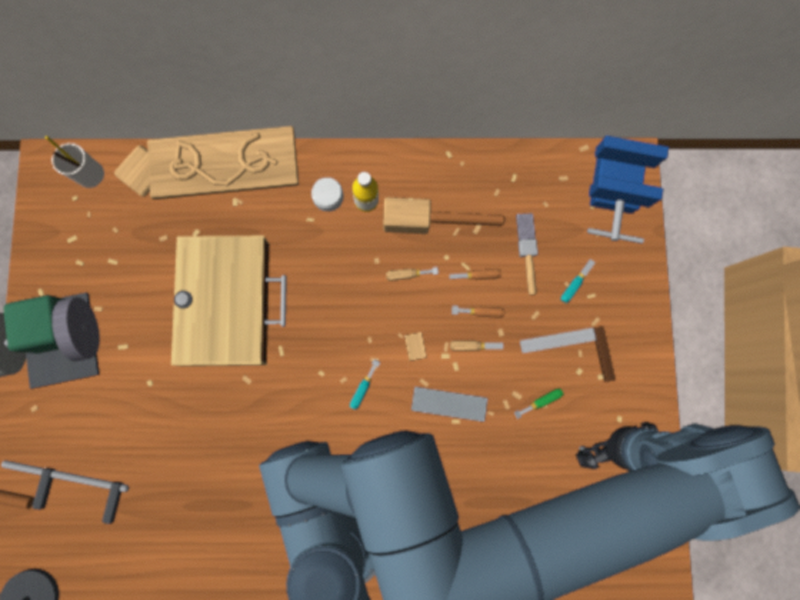

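View pics/top0c.png

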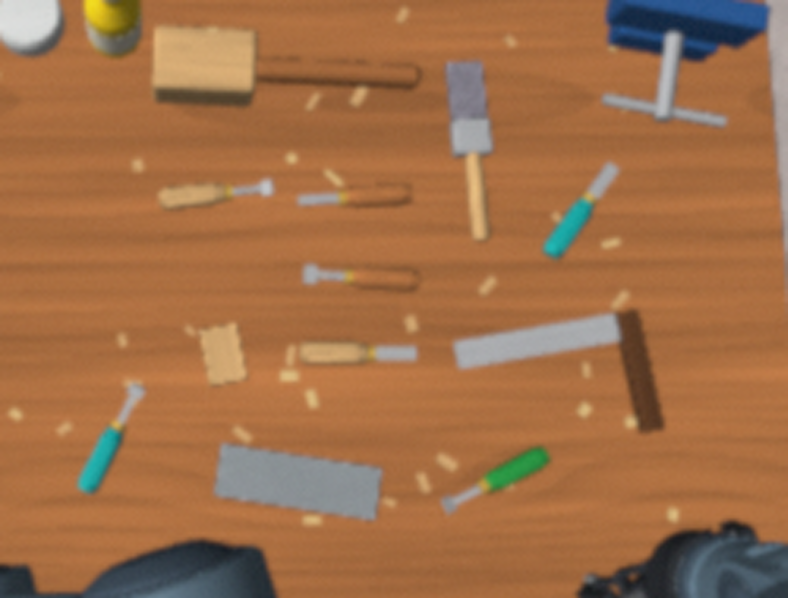

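View pics/side0.png

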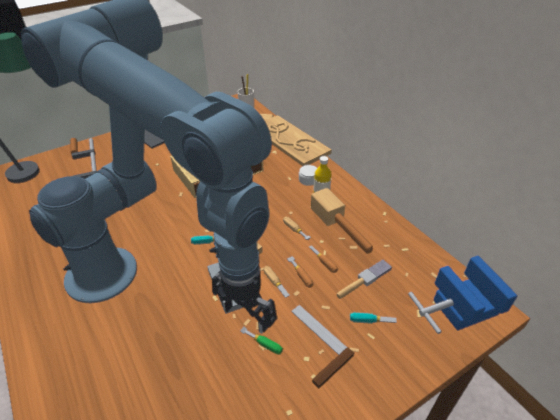

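Candidates: wooden-handled gouges at top-image px (281,192) spoon end = gouge4; (341,189) narrow straight = gouge1; (342,219) flared = gouge3; (326,241) wider straight = gouge2. Look-alikes to leave are turquoise at (254,275) and (403,197), and green at (382,280). There is no wooden skew gouge in either picture. The crop confirms these choices. All four lie roughly along the world y axis.

```bash
cat > h.py <<'E'
import numpy as np, cv2
from station import sensors, cams
from scipy.spatial.transform import Rotation as R
def w(cam,px,z):
    m=cams.camera_model(cam);T=m["world_from_camera"];K=m["mtx"]
    d=np.linalg.inv(K)@np.array([px[0],px[1],1.]);d=T[:3,:3]@(d*[1,-1,-1]);c=T[:3,3]
    return c+d*(z-c[2])/d[2]
def p(cam,X):
    m=cams.camera_model(cam);T=m["world_from_camera"]
    q=T[:3,:3].T@(np.asarray(X,float)-T[:3,3])*[1,-1,-1];q=m["mtx"]@q;return q[:2]/q[2]
def st():
    s=sensors.get_state()
    print("t%.1f"%s["time_s"],"pos",np.round(s["position"],4),"rot",np.round(s["eef_rot"],1),"F",np.round(s["contact_force"],1),"open %.4f"%s["opening"]);return s
def go(x,y,z,yaw,s=None):
    "tool-frame shift and turn to a tool-down pose"
    s=s or sensors.get_state();r=R.from_euler("xyz",s["eef_rot"],degrees=True)
    d=r.inv().apply(np.array([x,y,z])-s["position"])
    t=(r.inv()*R.from_euler("xyz",[180,0,yaw],degrees=True)).as_rotvec(degrees=True)
    print("shift",np.round(d,4),"turn",np.round(t,1))
E
python3 - <<'E'
from h import *
f=lambda n,px,z:print(n,np.round(w("top",px,z),4))
f("rel",(128.6,208.2),.084);f("cab",(157.2,211),0);f("pull",(197.5,210),.04)
for n,h,t in [("A4",(195,195),(270,187)),("B1",(378,195),(298,201)),("C3",(383,279),(303,273)),("D2",(335,353),(417,354))]:
    g=lambda q:(q[0]/3.15+220-.3,q[1]/3.15+130-.3)
    a=w("top",g(h),.012);b=w("top",g(t),.008);print(n,np.round(a,4),np.round(b,4),"dir",np.degrees(np.arctan2(*(b-a)[1::-1])),"len",np.hypot(*(b-a)[:2]))
for n,px in [("A4",(280.8,192.2)),("B1",(340.6,189.1)),("C3",(341.7,219.6)),("D2",(325.9,241.3)),("off",(288.9,240.4))]: f(n,px,.012)
# side checks
for n,px in [("B1",(323.7,264.6)),("C3",(303.3,278.6)),("D2",(269.3,275.5)),("A4",(290.4,227.1))]: print("side",n,np.round(w("side",px,.012),4))
# cabinet top corners from 800x600 view
for q in [(177,236),(264,236),(172,364),(264,364)]: f("corner",(q[0]*.7-.2,q[1]*.7-.2),.07)
E
```

```text
rel [0.5379 0.3483 0.084 ]
cab [0.5407 0.2795 0.    ]
pull [0.5373 0.1344 0.04  ]
A4 [ 0.6037 -0.1478  0.012 ] [ 0.6129 -0.2303  0.008 ] dir -83.60283425527119 len 0.08298328774314574
B1 [ 0.6025 -0.348   0.012 ] [ 0.5971 -0.2607  0.008 ] dir 93.55143636517411 len 0.08745953403837034
C3 [ 0.5099 -0.3505  0.012 ] [ 0.5176 -0.2644  0.008 ] dir 84.93735681817952 len 0.08647141219753585
D2 [ 0.4302 -0.2964  0.012 ] [ 0.4288 -0.3853  0.008 ] dir -90.91889440162942 len 0.08896245579257576
A4 [ 0.6016 -0.145   0.012 ]
B1 [ 0.6113 -0.3514  0.012 ]
C3 [ 0.5054 -0.3518  0.012 ]
D2 [ 0.4318 -0.2959  0.012 ]
off [ 0.4357 -0.1708  0.012 ]
side B1 [ 0.5881 -0.3488  0.012 ]
side C3 [ 0.5048 -0.3593  0.012 ]
side D2 [ 0.4262 -0.2945  0.012 ]
side A4 [ 0.5933 -0.1577  0.012 ]
corner [0.685  0.3759 0.07  ]
corner [0.684  0.1748 0.07  ]
corner [0.3898 0.3731 0.07  ]
corner [0.3883 0.1673 0.07  ]
```

```bash
python3 -m pendant '[[[0.045,-0.0025,0,0,0,-8,0],[0.09,-0.005,0,0,0,-16,0],[0.134,-0.0075,0,0,0,-24,0],[0.178,-0.01,0,0,0,-32,0],[0.223,-0.0126,0,0,0,-40,0]]]' 40
python3 -m pendant '[[[0.045,0.002,0,0,0,-6,0],[0.09,0.004,0,0,0,-12,0],[0.135,0.006,0,0,0,-18,0],[0.18,0.008,0,0,0,-24,0],[0.228,0.0087,0,0,0,-26.6,0]]]'
python3 -m pendant '[[[0.05,0,0,0,0,0,0],[0.1,0,0,0,0,0,0],[0.15,0,0,0,0,0,0],[0.2,0,0,0,0,0,0],[0.25,0,0,0,0,0,0]]]'
python3 -c "
from h import *;s=st();go(.538,.349,.28,90,s)"
```

```text
time_s: 1.6
position: [0.4291, -0.4269, 0.4048]
eef_rot: [180.0, 0.0, 63.7]
contact_force: [0.6, -0.7, -0.3]
opening: 0.0127
time_s: 2.1
position: [0.5384, -0.2265, 0.4048]
eef_rot: [180.0, 0.0, 90.1]
contact_force: [0.9, -0.5, 0.1]
opening: 0.0001
time_s: 2.6
position: [0.5376, 0.024, 0.4049]
eef_rot: [180.0, 0.0, 90.0]
contact_force: [1.1, -0.0, -0.3]
opening: -0.0005
t2.6 pos [0.5376 0.024  0.4049] rot [180.   0.  90.] F [ 1.1 -0.  -0.3] open -0.0005
shift [3.250e-01 1.000e-04 1.249e-01] turn [ 0.  0. -0.]
```

```bash
python3 -m pendant '[[[0.05,0,0,0,0,0,0],[0.1,0,0,0,0,0,0],[0.15,0,0,0,0,0,0],[0.2,0,0.02,0,0,0,0],[0.245,0,0.04,0,0,0,0]]]'
python3 -m pendant '[[[0.04,0,0.04,0,0,0,0],[0.08,0,0.085,0,0,0,0],[0.08,0,0.092,0,0,0,0],[0.08,0,0.098,0,0,0,0],[0.08,0,0.102,0,0,0,0]]]'
python3 -m pendant '[[[0,0,0.004,0,0,0,0],[0,0,0.008,0,0,0,0],[0,0,0.012,0,0,0,0],[0,0,0.014,0,0,0,0],[0,0,0.014,0,0,0,0]]]'
```

```text
time_s: 3.1
position: [0.5381, 0.2665, 0.3665]
eef_rot: [179.8, -0.1, 90.0]
contact_force: [0.7, -1.1, -0.2]
opening: -0.0002
time_s: 3.6
position: [0.538, 0.3439, 0.2635]
eef_rot: [-180.0, 0.1, 90.0]
contact_force: [-1.1, -1.0, 0.0]
opening: -0.0001
time_s: 4.1
position: [0.5389, 0.3439, 0.2506]
eef_rot: [179.9, -0.0, 89.9]
contact_force: [2.0, -0.6, 3.1]
opening: 0.0002
```

```bash
python3 -m pendant '[[[0,0,0.0015,0,0,0,0],[0,0,0.003,0,0,0,0],[0,0,0.0045,0,0,0,0],[0,0,0.005,0,0,0,0],[0,0,0.005,0,0,0,0]]]'
python3 -m pendant '[[[0,0,-0.03,0,0,0,0],[0,0,-0.08,0,0,0,0],[0,0,-0.12,0,0,0,0],[0,0,-0.15,0,0,0,0.6],[0,0,-0.15,0,0,0,0.7]]]'
python3 -m pendant '[[[-0.05,0,0,0,0,0,0.7],[-0.1,0,0,0,0,0,0.7],[-0.15,0,0,0,0,0,0.7],[-0.2,0,0,0,0,0,0.7],[-0.25,0,0,0,0,0,0.7]]]'
python3 -m pendant '[[[-0.05,0,0,0,0,0,0.7],[-0.1,0,0,0,0,0,0.7],[-0.15,0,0,0,0,0,0.7],[-0.2,0,0,0,0,0,0.7],[-0.25,0,0,0,0,0,0.7]]]'
python3 - <<'E'
from h import *
im=cams.camera("top");cv2.imwrite("pics/top1.png",cv2.resize(im[130:300,100:400],None,fx=2.6,fy=2.6,interpolation=cv2.INTER_CUBIC)[:,:,::-1])
for l in ["gouge1_mid","gouge2_mid","gouge3_mid","gouge4_mid","tray_in","pull_mid"]:
  print(l,[(np.round(w("top",d["point"],.04 if l[0]=="p" else .01),3)[:2].tolist(),round(d["score"],2)) for d in cams.mark_of("top",l)])
st()
E
```

```text
time_s: 4.6
position: [0.5388, 0.3442, 0.2471]
eef_rot: [179.8, -0.0, 90.0]
contact_force: [-0.3, -4.0, 13.0]
opening: -0.0
time_s: 5.1
position: [0.5386, 0.3451, 0.3996]
eef_rot: [179.7, -0.3, 90.0]
contact_force: [0.9, 0.9, 0.1]
opening: 0.0282
time_s: 5.6
position: [0.5369, 0.0928, 0.393]
eef_rot: [-179.8, -0.0, 90.0]
contact_force: [-0.4, -0.6, 0.2]
opening: 0.0595
time_s: 6.1
position: [0.537, -0.1572, 0.3931]
eef_rot: [-179.9, -0.1, 90.0]
contact_force: [0.8, 1.0, 0.4]
opening: 0.0599
gouge1_mid [([0.602, -0.342], 0.54)]
gouge2_mid [([0.43, -0.294], 0.75), ([0.579, -0.56], 0.56)]
gouge3_mid [([0.506, -0.351], 0.77), ([0.607, -0.345], 0.43)]
gouge4_mid [([0.313, -0.477], 0.46)]
tray_in [([0.543, 0.113], 0.76)]
pull_mid [([0.539, -0.02], 0.59)]
t6.5 pos [ 0.5376 -0.1543  0.3941] rot [-1.799e+02 -1.000e-01  9.010e+01] F [-0.2 -0.1  0.1] open 0.0598
```

View pics/top1.png

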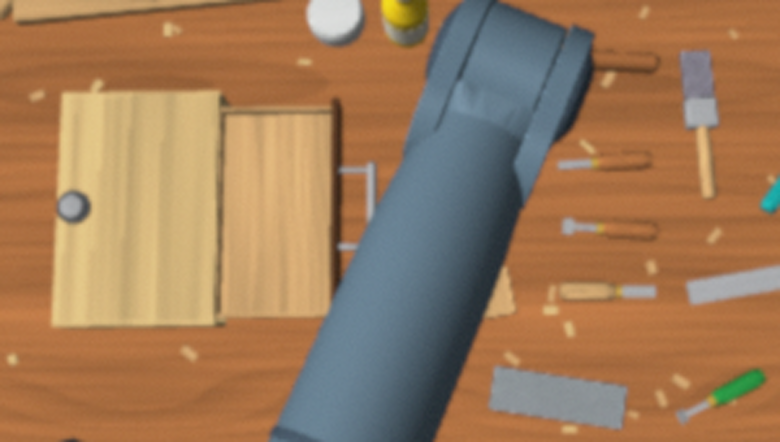

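Run:
```python
from h import *
g=lambda q:(q[0]/2.6+100-.3,q[1]/2.6+130-.3)
for n,q,z in [("panel outer far",(340,100),.058),("panel inner far",(333,108),.058),("panel inner near",(331,316),.058),("cab front far",(221,92),.07),("cab front near",(221,325),.07),("sidewall far",(228,110),.03),("sidewall near",(226,317),.03),("pull far",(371,163),.04),("pull near",(371,246),.04)]:
    print(n,np.round(w("top",g(q),z),4))
go(.602,-.147,.25,90)
```

```text
panel outer far [0.6756 0.0239 0.058 ]
panel inner far [0.665  0.0328 0.058 ]
panel inner near [0.3986 0.0328 0.058 ]
cab front far [0.6837 0.1744 0.07  ]
cab front near [0.388 0.167 0.07 ]
sidewall far [0.67   0.1732 0.03  ]
sidewall near [0.3997 0.1693 0.03  ]
pull far [ 0.5963 -0.0151  0.04  ]
pull near [ 0.4882 -0.0155  0.04  ]
shift [0.007  0.0646 0.144 ] turn [-0.1 -0.1  0.1]
```

```bash
python3 -m pendant '[[[0.003,0.02,0.03,0,0,-2,0.7],[0.005,0.045,0.07,0,0,-4,0.7],[0.007,0.065,0.12,0,0,-6.4,0.7],[0.007,0.065,0.165,0,0,-6.4,0.7],[0.007,0.065,0.19,0,0,-6.4,0.7]]]'
python3 -m pendant '[[[0,0,0.014,0,0,0,0.7],[0,0,0.026,0,0,0,0.7],[0,0,0.026,0,0,0,0.3],[0,0,0.026,0,0,0,0],[0,0,0.026,0,0,0,0]]]' 60
python3 -m pendant '[[[0,0,0,0,0,0,0],[0,0,0,0,0,0,0],[0,0,-0.02,0,0,0,0],[0,0,-0.06,0,0,0,0],[0,0,-0.1,0,0,0,0]]]'
```

```text
time_s: 6.95
position: [0.6016, -0.1459, 0.2002]
eef_rot: [-179.7, -0.2, 96.6]
contact_force: [0.3, -0.1, -1.0]
opening: 0.0599
time_s: 7.45
position: [0.6039, -0.1491, 0.1812]
eef_rot: [179.8, 0.1, 96.4]
contact_force: [0.2, -0.9, -0.2]
opening: 0.0224
time_s: 7.95
position: [0.6021, -0.1487, 0.2795]
eef_rot: [-179.9, -0.1, 96.4]
contact_force: [0.9, -0.1, -0.7]
opening: 0.0226
```

```bash
python3 -m pendant '[[[0.05,-0.001,0,0,0,2,0],[0.1,-0.002,0,0,0,4,0],[0.15,-0.003,0,0,0,6.4,0],[0.2,-0.003,0,0,0,6.4,0],[0.245,-0.004,0,0,0,6.4,0]]]'
python3 -m pendant '[[[0.02,0,0.02,0,0,0,0],[0.034,0,0.05,0,0,0,0],[0.034,0,0.06,0,0,0,0],[0.034,0,0.065,0,0,0,0],[0.034,0,0.065,0,0,0,0]]]'
python3 - <<'E'
from h import *
s=st();go(.567,.128,.190,90,s)
im=cams.camera("side");cv2.imwrite("pics/side1.png",cv2.resize(im[110:270,110:350],None,fx=3,fy=3,interpolation=cv2.INTER_CUBIC)[:,:,::-1])
E
```

```text
time_s: 8.45
position: [0.5711, 0.0962, 0.2795]
eef_rot: [179.9, -0.0, 90.0]
contact_force: [0.6, 0.4, -0.7]
opening: 0.0226
time_s: 8.95
position: [0.5717, 0.1273, 0.2139]
eef_rot: [-180.0, 0.0, 89.9]
contact_force: [0.8, -0.3, -0.2]
opening: 0.0225
t8.9 pos [0.5717 0.1273 0.2139] rot [-180.     0.    89.9] F [ 0.8 -0.3 -0.2] open 0.0225
shift [ 0.0007 -0.0047  0.0239] turn [-0.   0.  -0.1]
```

View pics/side1.png

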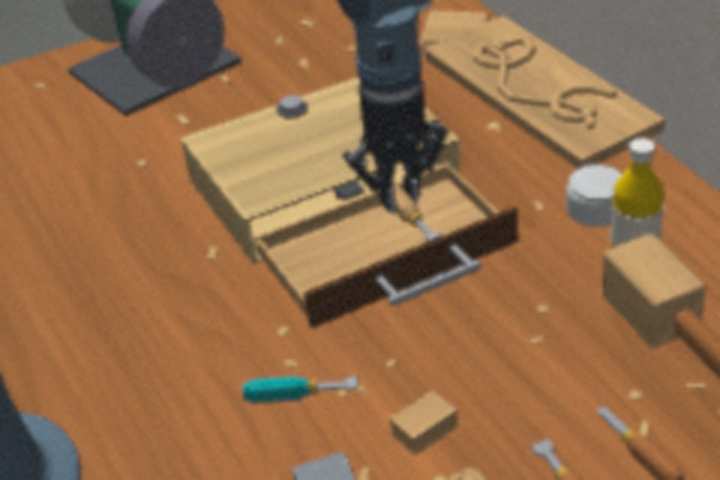

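The gouge is held over the tray with its tip inside the front panel (crop px 435,235). Lowering it now.

```bash
python3 -m pendant '[[[0,-0.004,0.008,0,0,0,0],[0,-0.004,0.014,0,0,0,0],[0,-0.004,0.019,0,0,0,0],[0,-0.004,0.022,0,0,0,0],[0,-0.004,0.022,0,0,0,0]]]'
```

```text
time_s: 9.5
position: [0.5676, 0.1281, 0.1915]
eef_rot: [-180.0, 0.0, 90.0]
contact_force: [-0.1, 0.0, -1.6]
opening: 0.0225
```

```bash
python3 -m pendant '[[[0,0,0.0015,0,0,0,0],[0,0,0.0015,0,0,0,0.3],[0,0,0.0015,0,0,0,0.45],[0,0,0.0015,0,0,0,0.45],[0,0,-0.02,0,0,0,0.45]]]'
python3 -m pendant '[[[0,0,-0.03,0,0,0,0.45],[0,0,-0.08,0,0,0,0.45],[-0.05,0.01,-0.1,0,0,0,0.7],[-0.1,0.02,-0.1,0,0,0,0.7],[-0.15,0.034,-0.1,0,0,0,0.7]]]'
python3 -m pendant '[[[-0.05,0,0,0,0,0,0.7],[-0.1,0,0,0,0,0,0.7],[-0.15,0,0,0,0,0,0.7],[-0.2,0,0,0,0,0,0.7],[-0.24,0,0,0,0,0,0.7]]]'
python3 - <<'E'
from h import *
im=cams.camera("top");cv2.imwrite("pics/top2.png",cv2.resize(im[130:300,160:440],None,fx=2.8,fy=2.8,interpolation=cv2.INTER_CUBIC)[:,:,::-1])
for l in ["gouge1_mid","gouge2_mid","gouge3_mid","gouge4_mid"]:
  print(l,[(np.round(w("top",d["point"],.012),3)[:2].tolist(),round(d["score"],2)) for d in cams.mark_of("top",l)],[(np.round(w("side",d["point"],.012),3)[:2].tolist(),round(d["score"],2)) for d in cams.camera("side") is not None and cams.mark_of("side",l)])
s=st();go(.603,-.347,.21,93.5,s)
E
```

```text
time_s: 10.0
position: [0.5661, 0.128, 0.2095]
eef_rot: [-179.7, 0.0, 90.0]
contact_force: [-1.3, -0.2, 0.7]
opening: 0.0384
time_s: 10.5
position: [0.6002, -0.0158, 0.3138]
eef_rot: [179.8, 0.0, 90.1]
contact_force: [0.3, -0.2, -1.5]
opening: 0.06
time_s: 11.0
position: [0.5992, -0.2576, 0.312]
eef_rot: [180.0, 0.0, 89.9]
contact_force: [0.8, 0.5, -0.4]
opening: 0.0597
gouge1_mid [([0.6, -0.343], 0.49), ([0.537, 0.272], 0.45)] []
gouge2_mid [([0.431, -0.29], 0.57), ([0.558, -0.558], 0.52), ([0.787, 0.036], 0.52), ([0.731, -0.257], 0.31)] [([0.567, -0.56], 0.78), ([0.428, -0.29], 0.73)]
gouge3_mid [([0.514, -0.356], 0.61)] [([0.498, -0.357], 0.55)]
gouge4_mid [([0.557, 0.137], 0.72), ([0.316, -0.483], 0.7)] [([0.318, -0.048], 0.73), ([0.304, -0.481], 0.6), ([0.577, 0.137], 0.43), ([0.57, 0.442], 0.16)]
t11.7 pos [ 0.5997 -0.2539  0.3121] rot [180.   0.  90.] F [ 0.4 -0.5  0.6] open 0.0602
shift [-0.0931  0.0033  0.1021] turn [ 0.   0.  -3.5]
```

View pics/top2.png

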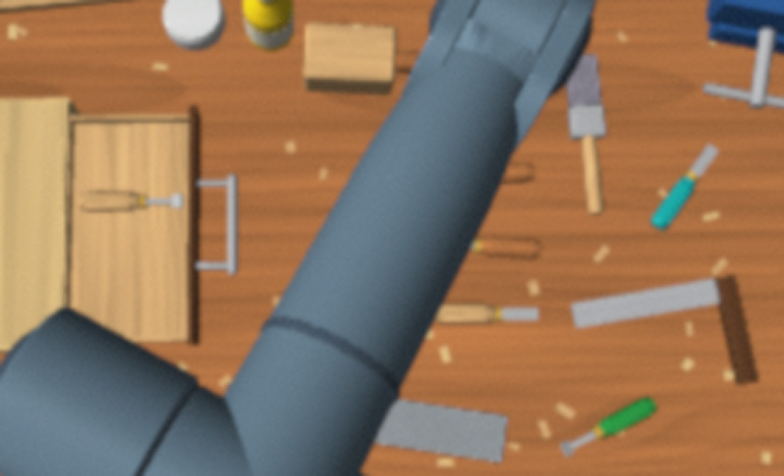

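gouge4 lies flat in the tray (crop px 130,201), clear of the walls. Next is gouge1.

```bash
python3 -m pendant '[[[-0.04,0.002,0.03,0,0,-2,0.7],[-0.08,0.003,0.06,0,0,-3.5,0.7],[-0.093,0.003,0.1,0,0,-3.5,0.7],[-0.093,0.003,0.118,0,0,-3.5,0.7],[-0.093,0.003,0.126,0,0,-3.5,0.7]]]'
python3 -m pendant '[[[0,0,0.007,0,0,0,0.7],[0,0,0.007,0,0,0,0.3],[0,0,0.007,0,0,0,0],[0,0,0.007,0,0,0,0],[0,0,0.007,0,0,0,0]]]'
python3 -m pendant '[[[0,0,0,0,0,0,0],[0,0,-0.02,0,0,0,0],[0,0,-0.06,0,0,0,0],[0,0,-0.1,0,0,0,0],[0,0,-0.1,0,0,0,0]]]'
python3 - <<'E'
from h import *
cams.camera("side")
s=st();go(.625,.077,s["position"][2],90,s)
E
```

```text
time_s: 12.15
position: [0.6012, -0.3474, 0.1827]
eef_rot: [-179.8, -0.2, 93.4]
contact_force: [-0.3, 0.9, 0.3]
opening: 0.0597
time_s: 12.65
position: [0.6033, -0.3479, 0.181]
eef_rot: [179.8, 0.1, 93.5]
contact_force: [0.1, 0.8, 5.6]
opening: 0.0228
time_s: 13.15
position: [0.6045, -0.349, 0.2864]
eef_rot: [179.5, 0.4, 93.5]
contact_force: [1.1, -1.5, -0.0]
opening: 0.0224
t13.2 pos [ 0.6038 -0.3486  0.2833] rot [179.6   0.3  93.5] F [ 0.6 -0.3 -0.7] open 0.0225
shift [ 0.4235  0.0469 -0.0019] turn [0.4 0.3 3.5]
```

```bash
python3 -m pendant '[[[0.049,0.005,0,0,0,2,0],[0.098,0.01,0,0,0,3.5,0],[0.147,0.015,0,0,0,3.5,0],[0.196,0.02,0,0,0,3.5,0],[0.24,0.026,0,0,0,3.5,0]]]'
python3 -m pendant '[[[0.049,0.002,0,0,0,0,0],[0.098,0.004,0,0,0,0,0],[0.147,0.006,0.0,0,0,0,0],[0.185,0.008,0.04,0,0,0,0],[0.185,0.009,0.07,0,0,0,0]]]'
python3 - <<'E'
from h import *
s=st();go(.625,.077,.191,90,s)
E
```

```text
time_s: 13.7
position: [0.6128, -0.1041, 0.2773]
eef_rot: [-179.8, -0.1, 90.0]
contact_force: [0.6, -0.4, -0.3]
opening: 0.022
time_s: 14.2
position: [0.6227, 0.083, 0.2078]
eef_rot: [179.9, -0.1, 90.3]
contact_force: [0.3, -0.8, -2.0]
opening: 0.0223
t14.2 pos [0.6227 0.083  0.2078] rot [ 1.799e+02 -1.000e-01  9.030e+01] F [ 0.3 -0.8 -2. ] open 0.0223
shift [-0.006   0.0023  0.0168] turn [ 0.1 -0.1  0.3]
```

```bash
python3 -m pendant '[[[-0.003,0.002,0.006,0,0,0,0],[-0.005,0.002,0.012,0,0,0,0],[-0.005,0.002,0.016,0,0,0,0],[-0.005,0.002,0.017,0,0,0,0],[-0.005,0.002,0.017,0,0,0,0]]]'
```

```text
time_s: 14.7
position: [0.6257, 0.0725, 0.1931]
eef_rot: [179.9, 0.0, 89.9]
contact_force: [-0.2, -0.8, -0.5]
opening: 0.0222
```

```bash
python3 -m pendant '[[[0.003,0,0,0,0,0,0],[0.003,0,0.0025,0,0,0,0],[0.003,0,0.0025,0,0,0,0.3],[0.003,0,0.0025,0,0,0,0.4],[0.003,0,0.0025,0,0,0,0.4]]]'
python3 -m pendant '[[[0,0,-0.03,0,0,0,0.4],[0,0,-0.08,0,0,0,0.45],[-0.04,-0.02,-0.11,0,0,0,0.7],[-0.08,-0.04,-0.11,0,0,0,0.7],[-0.12,-0.07,-0.11,0,0,0,0.7]]]'
python3 -m pendant '[[[-0.049,-0.01,0,0,0,0,0.7],[-0.098,-0.02,0,0,0,0,0.7],[-0.147,-0.03,0,0,0,1,0.7],[-0.196,-0.04,0,0,0,3,0.7],[-0.24,-0.048,0,0,0,5,0.7]]]'
python3 - <<'E'
from h import *
im=cams.camera("top");cv2.imwrite("pics/top3.png",cv2.resize(im[130:300,160:440],None,fx=2.8,fy=2.8,interpolation=cv2.INTER_CUBIC)[:,:,::-1])
def q(c,l): return [(np.round(w(c,d["point"],.012),3)[:2].tolist(),round(d["score"],2)) for d in cams.mark_of(c,l)]
cams.camera("side")
for l in ["gouge1_mid","gouge2_mid","gouge3_mid"]: print(l,q("top",l),q("side",l))
s=st();go(.508,-.352,.185,85,s)
E
```

```text
time_s: 15.2
position: [0.625, 0.0765, 0.1895]
eef_rot: [180.0, 0.0, 90.0]
contact_force: [0.2, 0.0, -1.1]
opening: 0.0339
time_s: 15.7
position: [0.5558, -0.0448, 0.3014]
eef_rot: [179.7, 0.1, 90.0]
contact_force: [-1.1, -0.4, -0.2]
opening: 0.0599
time_s: 16.2
position: [0.5059, -0.2857, 0.2996]
eef_rot: [180.0, 0.0, 84.8]
contact_force: [0.5, -0.1, 0.5]
opening: 0.0597
gouge1_mid [] [([0.637, 0.108], 0.64), ([0.72, -0.282], 0.49)]
gouge2_mid [([0.579, -0.552], 0.46)] [([0.567, -0.556], 0.83), ([0.43, -0.29], 0.8)]
gouge3_mid [] [([0.503, -0.367], 0.59)]
t16.6 pos [ 0.5071 -0.282   0.2993] rot [-180.    -0.    85.1] F [-0.4 -0.3  1.3] open 0.0601
shift [-0.0697  0.0069  0.1143] turn [-0.  -0.   0.1]
```

View pics/top3.png

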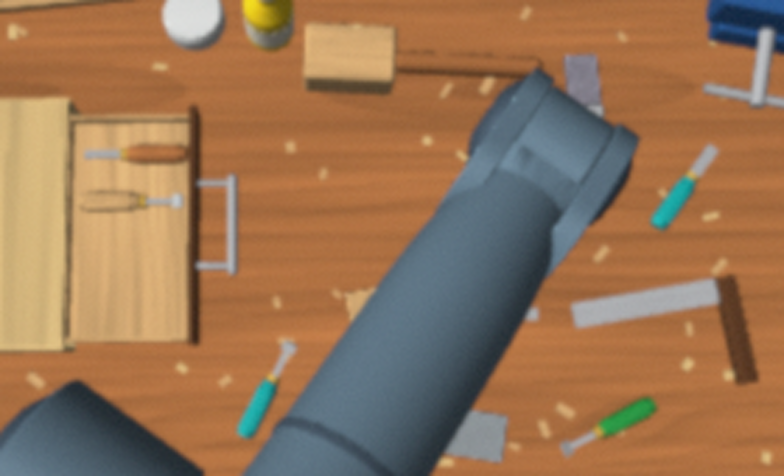

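gouge1 is flat in the tray beside gouge4 (crop px 150,153). gouge3 is next.

```bash
python3 -m pendant '[[[-0.04,0.003,0.03,0,0,0,0.7],[-0.07,0.005,0.06,0,0,0,0.7],[-0.07,0.005,0.09,0,0,0,0.7],[-0.07,0.005,0.11,0,0,0,0.7],[-0.07,0.005,0.119,0,0,0,0.7]]]'
python3 -m pendant '[[[0,0,0,0,0,0,0.7],[0,0,0,0,0,0,0.3],[0,0,0,0,0,0,0],[0,0,0,0,0,0,0],[0,0,0,0,0,0,0]]]'
python3 -m pendant '[[[0,0,0,0,0,0,0],[0,0,-0.02,0,0,0,0],[0,0,-0.06,0,0,0,0],[0,0,-0.1,0,0,0,0],[0,0,-0.1,0,0,0,0]]]'
python3 - <<'E'
from h import *
s=st();go(.507,.077,s["position"][2],90,s)
E
```

```text
time_s: 17.1
position: [0.5052, -0.3518, 0.178]
eef_rot: [-179.8, -0.1, 85.1]
contact_force: [0.2, 1.0, 0.0]
opening: 0.0601
time_s: 17.6
position: [0.5066, -0.3542, 0.1824]
eef_rot: [179.8, 0.1, 85.0]
contact_force: [-0.8, 2.1, 6.2]
opening: 0.0226
time_s: 18.1
position: [0.5076, -0.3553, 0.2873]
eef_rot: [179.5, 0.4, 85.0]
contact_force: [1.0, -0.4, -0.5]
opening: 0.0223
t18.1 pos [ 0.5076 -0.3553  0.2873] rot [179.5   0.4  85. ] F [ 1.  -0.4 -0.5] open 0.0223
shift [ 0.4306 -0.0385 -0.0034] turn [ 0.5  0.4 -5. ]
```

```bash
python3 -m pendant '[[[0.049,-0.0045,0,0,0,-2,0],[0.098,-0.009,0,0,0,-4,0],[0.147,-0.013,0,0,0,-5,0],[0.196,-0.0175,0,0,0,-5,0],[0.24,-0.0215,0,0,0,-5,0]]]'
python3 -m pendant '[[[0.049,0,0,0,0,0,0],[0.098,0,0,0,0,0,0],[0.147,0,0.0,0,0,0,0],[0.19,0,0.04,0,0,0,0],[0.19,0,0.07,0,0,0,0]]]'
python3 -m pendant '[[[0,0,0.005,0,0,0,0],[0,0,0.01,0,0,0,0],[0,0,0.01,0,0,0,0],[0,0,0.01,0,0,0,0],[0,0,0.01,0,0,0,0]]]'
python3 - <<'E'
from h import *
s=st();go(.507,.077,.1895,90,s)
E
```

```text
time_s: 18.6
position: [0.5045, -0.1105, 0.2799]
eef_rot: [-180.0, -0.0, 90.0]
contact_force: [1.0, -0.1, -0.6]
opening: 0.0226
time_s: 19.1
position: [0.5059, 0.0809, 0.2106]
eef_rot: [179.8, -0.1, 90.3]
contact_force: [0.5, -1.3, -2.3]
opening: 0.0228
time_s: 19.6
position: [0.5064, 0.0765, 0.2018]
eef_rot: [179.8, 0.0, 89.9]
contact_force: [-0.2, -0.5, -0.4]
opening: 0.0226
t19.6 pos [0.5064 0.0765 0.2018] rot [179.8   0.   89.9] F [-0.2 -0.5 -0.4] open 0.0226
shift [0.0005 0.0006 0.0123] turn [ 0.2  0.  -0.1]
```

```bash
python3 -m pendant '[[[0,0,0.005,0,0,0,0],[0,0,0.009,0,0,0,0],[0,0,0.0115,0,0,0,0],[0,0,0.0115,0,0,0,0],[0,0,0.0115,0,0,0,0]]]'
python3 -m pendant '[[[0,0,0,0,0,0,0.3],[0,0,0,0,0,0,0.4],[0,0,0,0,0,0,0.4],[0,0,-0.03,0,0,0,0.4],[0,0,-0.08,0,0,0,0.45]]]'
python3 -m pendant '[[[-0.04,-0.02,-0.03,0,0,0,0.7],[-0.08,-0.04,-0.03,0,0,0,0.7],[-0.12,-0.06,-0.03,0,0,0,0.7],[-0.16,-0.07,-0.03,0,0,0.5,0.7],[-0.2,-0.077,-0.03,0,0,1,0.7]]]'
python3 - <<'E'
from h import *
im=cams.camera("top");cv2.imwrite("pics/top4.png",cv2.resize(im[130:300,160:440],None,fx=2.8,fy=2.8,interpolation=cv2.INTER_CUBIC)[:,:,::-1])
def q(c,l): return [(np.round(w(c,d["point"],.012),3)[:2].tolist(),round(d["score"],2)) for d in cams.mark_of(c,l)]
cams.camera("side")
for l in ["gouge2_mid","gouge3_mid"]: print(l,q("top",l),q("side",l))
s=st();go(.430,-.294,.180,89,s)
E
```

```text
time_s: 20.1
position: [0.5058, 0.0771, 0.1922]
eef_rot: [179.8, 0.0, 90.0]
contact_force: [-9.5, -1.4, 30.0]
opening: 0.0223
time_s: 20.6
position: [0.5032, 0.0772, 0.2661]
eef_rot: [-179.5, 0.0, 90.0]
contact_force: [0.7, 0.1, 0.1]
opening: 0.038
time_s: 21.1
position: [0.4271, -0.1239, 0.2986]
eef_rot: [-180.0, -0.0, 89.0]
contact_force: [0.2, 0.4, -0.2]
opening: 0.06
gouge2_mid [([0.572, -0.554], 0.67), ([0.437, -0.293], 0.45)] [([0.568, -0.559], 0.85), ([0.428, -0.29], 0.53), ([0.557, 0.015], 0.47), ([0.539, 0.255], 0.35)]
gouge3_mid [([0.506, 0.088], 0.68), ([0.79, -0.061], 0.35)] []
t21.4 pos [ 0.4283 -0.1219  0.2985] rot [-180.   -0.   89.] F [-0.7  0.3  0.4] open 0.0596
shift [-0.1721  0.0048  0.1184] turn [-0. -0.  0.]
```

View pics/top4.png

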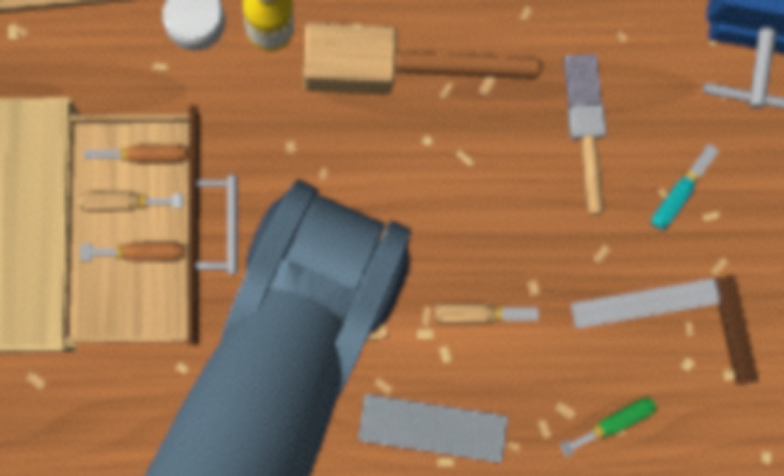

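Three gouges now lie flat in the tray. The last one on the bench, gouge2, has not moved (crop px 465,313).

```bash
python3 -m pendant '[[[-0.05,0.001,0.03,0,0,0,0.7],[-0.1,0.002,0.05,0,0,0,0.7],[-0.15,0.003,0.08,0,0,0,0.7],[-0.172,0.004,0.11,0,0,0,0.7],[-0.172,0.004,0.118,0,0,0,0.7]]]'
python3 -m pendant '[[[0,0,0,0,0,0,0.7],[0,0,0,0,0,0,0.3],[0,0,0,0,0,0,0],[0,0,0,0,0,0,0],[0,0,0,0,0,0,0]]]'
python3 -m pendant '[[[0,0,0,0,0,0,0],[0,0,-0.02,0,0,0,0],[0,0,-0.06,0,0,0,0],[0,0,-0.1,0,0,0,0],[0,0,-0.1,0,0,0,0]]]'
python3 - <<'E'
from h import *
s=st();go(.449,.127,s["position"][2],90,s)
E
```

```text
time_s: 21.9
position: [0.4295, -0.2963, 0.1781]
eef_rot: [-179.9, -0.0, 88.9]
contact_force: [-0.4, -0.0, -0.5]
opening: 0.0596
time_s: 22.4
position: [0.43, -0.2941, 0.1825]
eef_rot: [179.9, 0.1, 89.1]
contact_force: [0.0, 3.2, 7.2]
opening: 0.0228
time_s: 22.9
position: [0.4312, -0.296, 0.2869]
eef_rot: [179.5, 0.4, 89.0]
contact_force: [1.5, -0.7, -0.6]
opening: 0.0225
t22.9 pos [ 0.4312 -0.296   0.2869] rot [179.5   0.4  89. ] F [ 1.5 -0.7 -0.6] open 0.0225
shift [ 0.4232  0.0104 -0.003 ] turn [ 0.5  0.4 -1. ]
```

```bash
python3 -m pendant '[[[0.049,0.001,0,0,0,-1,0],[0.098,0.002,0,0,0,-1,0],[0.147,0.004,0,0,0,-1,0],[0.196,0.005,0,0,0,-1,0],[0.24,0.006,0,0,0,-1,0]]]'
python3 -m pendant '[[[0.049,0.002,0,0,0,0,0],[0.098,0.004,0,0,0,0,0],[0.147,0.006,0.0,0,0,0,0],[0.183,0.008,0.04,0,0,0,0],[0.183,0.008,0.07,0,0,0,0]]]'
python3 -m pendant '[[[0,0,0.005,0,0,0,0],[0,0,0.01,0,0,0,0],[0,0,0.01,0,0,0,0],[0,0,0.01,0,0,0,0],[0,0,0.01,0,0,0,0]]]'
python3 - <<'E'
from h import *
s=st();go(.449,.127,.1905,90,s)
E
```

```text
time_s: 23.4
position: [0.4387, -0.0525, 0.2806]
eef_rot: [-180.0, -0.0, 90.0]
contact_force: [0.4, -0.9, -1.1]
opening: 0.0225
time_s: 23.9
position: [0.448, 0.1319, 0.2107]
eef_rot: [179.8, -0.1, 90.3]
contact_force: [0.5, -1.1, -1.1]
opening: 0.0225
time_s: 24.4
position: [0.4485, 0.1276, 0.2022]
eef_rot: [179.8, -0.0, 89.9]
contact_force: [0.2, 0.1, -1.6]
opening: 0.0223
t24.4 pos [0.4485 0.1276 0.2022] rot [179.8  -0.   89.9] F [ 0.2  0.1 -1.6] open 0.0223
shift [-0.0007  0.0004  0.0117] turn [ 0.2 -0.  -0.1]
```

```bash
python3 -m pendant '[[[0,0,0.004,0,0,0,0],[0,0,0.007,0,0,0,0],[0,0,0.0095,0,0,0,0],[0,0,0.0095,0,0,0,0],[0,0,0.0095,0,0,0,0]]]'
python3 -m pendant '[[[0,0,0,0,0,0,0.3],[0,0,0,0,0,0,0.4],[0,0,0,0,0,0,0.4],[0,0,-0.03,0,0,0,0.4],[0,0,-0.08,0,0,0,0.45]]]'
python3 -m pendant '[[[-0.04,-0.01,-0.04,0,0,0,0.45],[-0.08,-0.02,-0.06,0,0,0,0.45],[-0.12,-0.03,-0.06,0,0,-8,0.45],[-0.16,-0.04,-0.06,0,0,-16,0.45],[-0.2,-0.05,-0.06,0,0,-24,0.45]]]'
python3 -m pendant '[[[0,0,0,0,0,-8,0.45],[0,0,0,0,0,-16,0.45],[0,0,0,0,0,-24,0.45],[0,0,0,0,0,-32,0.45],[0,0,0,0,0,-40,0.45]]]'
python3 -m pendant '[[[0,0,0,0,0,-8,0.45],[0,0,0,0,0,-16,0.45],[0,0,0,0,0,-24,0.45],[0,0,0,0,0,-26,0.45],[0,0,0,0,0,-26,0.45]]]'
python3 - <<'E'
from h import *
im=cams.camera("top");cv2.imwrite("pics/top5.png",cv2.resize(im[150:290,90:300],None,fx=3.7,fy=3.7,interpolation=cv2.INTER_CUBIC)[:,:,::-1])
s=st();go(.54,-.0155,.3,180,s)
E
```

```text
time_s: 24.9
position: [0.4477, 0.1281, 0.1924]
eef_rot: [180.0, 0.0, 90.0]
contact_force: [-3.4, -0.8, 13.2]
opening: 0.0225
time_s: 25.4
position: [0.4455, 0.1278, 0.2692]
eef_rot: [-179.5, 0.1, 90.0]
contact_force: [1.3, -0.3, 0.1]
opening: 0.0387
time_s: 25.9
position: [0.3996, -0.0647, 0.3317]
eef_rot: [180.0, 0.0, 111.8]
contact_force: [0.3, -0.1, 0.1]
opening: 0.0385
time_s: 26.4
position: [0.4, -0.0634, 0.3311]
eef_rot: [-180.0, -0.0, 151.8]
contact_force: [-0.5, -0.2, -0.2]
opening: 0.0383
time_s: 26.9
position: [0.4001, -0.0633, 0.3312]
eef_rot: [180.0, -0.0, 177.5]
contact_force: [-0.1, -0.2, -0.5]
opening: 0.0384
t26.9 pos [ 0.4001 -0.0633  0.3312] rot [180.   -0.  177.4] F [-0.3 -0.7  0.2] open 0.0385
shift [-0.1377  0.0541  0.0312] turn [ 0.  -0.  -2.6]
```

View pics/top5.png

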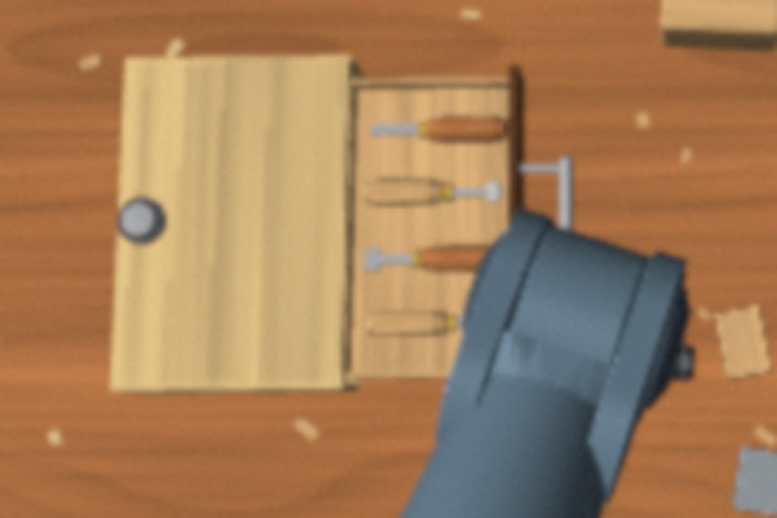

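All four gouges are flat and separate in the tray. The button is at crop px (142,220) and the pull at (566,195). Next I pinch the pull.

```bash
python3 -m pendant '[[[-0.045,0.017,0,0,0,-2.6,0.4],[-0.09,0.035,0,0,0,-2.6,0.4],[-0.138,0.0526,0.01,0,0,-2.6,0.4],[-0.138,0.0526,0.05,0,0,-2.6,0.4],[-0.138,0.0526,0.09,0,0,-2.6,0.4]]]'
python3 -m pendant '[[[0,0,0.01,0,0,0,0.4],[0,0,0.02,0,0,0,0.4],[0,0,0.03,0,0,0,0.4],[0,0,0.04,0,0,0,0.4],[0,0,0.045,0,0,0,0.4]]]'
python3 -m pendant '[[[0,0,0,0,0,0,0.3],[0,0,0,0,0,0,0.22],[0,0,0,0,0,0,0.15],[0,0,0,0,0,0,0.1],[0,0,0,0,0,0,0.1]]]' 20
```

```text
time_s: 27.45
position: [0.5432, -0.0165, 0.2412]
eef_rot: [-180.0, 0.3, -179.9]
contact_force: [0.5, 0.7, -0.4]
opening: 0.0343
time_s: 27.95
position: [0.5405, -0.0171, 0.1966]
eef_rot: [-180.0, 0.1, -179.9]
contact_force: [0.7, 0.0, 0.3]
opening: 0.0343
time_s: 28.45
position: [0.5407, -0.0174, 0.1971]
eef_rot: [-179.9, 0.1, -180.0]
contact_force: [-1.1, -3.4, 3.2]
opening: 0.0114
```

```bash
for i in 1 2 3 4; do python3 -m pendant '[[[0,0.007,0,0,0,0,0.1],[0,0.014,0,0,0,0,0.1],[0,0.021,0,0,0,0,0.1],[0,0.028,0,0,0,0,0.1],[0,0.034,0,0,0,0,0.1]]]' | egrep 'pos|force|open'; done
```

```text
position: [0.5406, 0.0174, 0.197]
contact_force: [-0.2, -4.2, 5.1]
opening: 0.0113
position: [0.5405, 0.0514, 0.197]
contact_force: [-1.1, -5.3, 4.8]
opening: 0.0114
position: [0.5404, 0.0854, 0.197]
contact_force: [-1.6, -6.0, 4.9]
opening: 0.0109
position: [0.5403, 0.1183, 0.197]
contact_force: [-1.4, -12.4, 6.9]
opening: 0.0111
```

```bash
python3 -m pendant '[[[0,0,0,0,0,0,0.1],[0,0,0,0,0,0,0.1],[0,0,0,0,0,0,0.1],[0,0,0,0,0,0,0.1],[0,0,0,0,0,0,0.1]]]' | egrep 'pos|force|open'
python3 - <<'E'
from h import *
im=cams.camera("side");cv2.imwrite("pics/side2.png",cv2.resize(im[110:240,130:330],None,fx=3.8,fy=3.8,interpolation=cv2.INTER_CUBIC)[:,:,::-1])
E
```

```text
position: [0.5403, 0.1192, 0.197]
contact_force: [-0.5, -4.4, 5.6]
opening: 0.0114
```

View pics/side2.png

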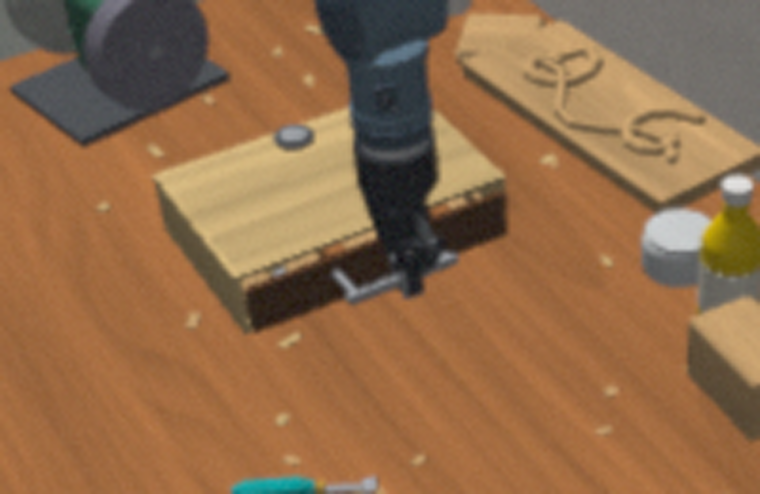

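The tray is about 14 mm from shut, and the force is back to about 4 N. I keep pushing in gentler steps.

```bash
for i in 1 2 ; do python3 -m pendant '[[[0,0.0012,0,0,0,0,0.1],[0,0.0024,0,0,0,0,0.1],[0,0.0036,0,0,0,0,0.1],[0,0.005,0,0,0,0,0.1],[0,0.005,0,0,0,0,0.1]]]' | egrep 'pos|force'; done
for i in 1 2; do python3 -m pendant '[[[0,0.0003,0,0,0,0,0.1],[0,0.0006,0,0,0,0,0.1],[0,0.001,0,0,0,0,0.1],[0,0.001,0,0,0,0,0.1],[0,0.001,0,0,0,0,0.1]]]' | egrep 'pos|force'; done
```

```text
position: [0.5403, 0.1239, 0.197]
contact_force: [-0.8, -5.9, 6.9]
position: [0.5403, 0.129, 0.197]
contact_force: [-0.6, -6.4, 7.0]
position: [0.5402, 0.1302, 0.197]
contact_force: [-1.0, -4.5, 5.2]
position: [0.5402, 0.1313, 0.197]
contact_force: [-0.6, -4.0, 5.6]
```

```bash
for i in 1 2 3; do python3 -m pendant '[[[0,0.0003,0,0,0,0,0.1],[0,0.0006,0,0,0,0,0.1],[0,0.001,0,0,0,0,0.1],[0,0.001,0,0,0,0,0.1],[0,0.001,0,0,0,0,0.1]]]' | egrep 'pos|force'; done
```

```text
position: [0.5402, 0.1323, 0.197]
contact_force: [-0.6, -3.3, 6.8]
position: [0.5402, 0.1333, 0.197]
contact_force: [-0.4, -4.4, 5.9]
position: [0.5402, 0.1342, 0.197]
contact_force: [-0.4, -3.9, 5.7]
```

```bash
for i in 1 2; do python3 -m pendant '[[[0,0.0003,0,0,0,0,0.1],[0,0.0006,0,0,0,0,0.1],[0,0.001,0,0,0,0,0.1],[0,0.001,0,0,0,0,0.1],[0,0.001,0,0,0,0,0.1]]]' | egrep 'pos|force'; done
```

```text
position: [0.5402, 0.1346, 0.197]
contact_force: [-0.5, -7.4, 6.1]
position: [0.5402, 0.135, 0.197]
contact_force: [-1.4, -9.8, 6.6]
```

The tray hit its stop at 9.8 N. Letting go and checking the latch.

```bash
python3 -m pendant '[[[0,0.0,0,0,0,0,0.1],[0,0.0,0,0,0,0,0.2],[0,-0.002,0,0,0,0,0.4],[0,-0.004,0,0,0,0,0.4],[0,-0.0045,0,0,0,0,0.4]]]'
python3 -m pendant '[[[0,0.0,0,0,0,0,0.4],[0,0.0,0,0,0,0,0.4],[0,0,0,0,0,0,0.4],[0,0,0,0,0,0,0.4],[0,0,0,0,0,0,0.4]]]'
python3 - <<'E'
from h import *
im=cams.camera("side");cv2.imwrite("pics/side3.png",cv2.resize(im[110:240,130:330],None,fx=3.8,fy=3.8,interpolation=cv2.INTER_CUBIC)[:,:,::-1])
E
```

```text
time_s: 36.0
position: [0.5407, 0.1297, 0.1974]
eef_rot: [-179.7, 0.1, 179.9]
contact_force: [-0.3, -13.9, 8.8]
opening: 0.034
time_s: 36.5
position: [0.5407, 0.1299, 0.1975]
eef_rot: [-179.7, 0.1, 180.0]
contact_force: [-0.5, -14.6, 8.8]
opening: 0.034
```

View pics/side3.png

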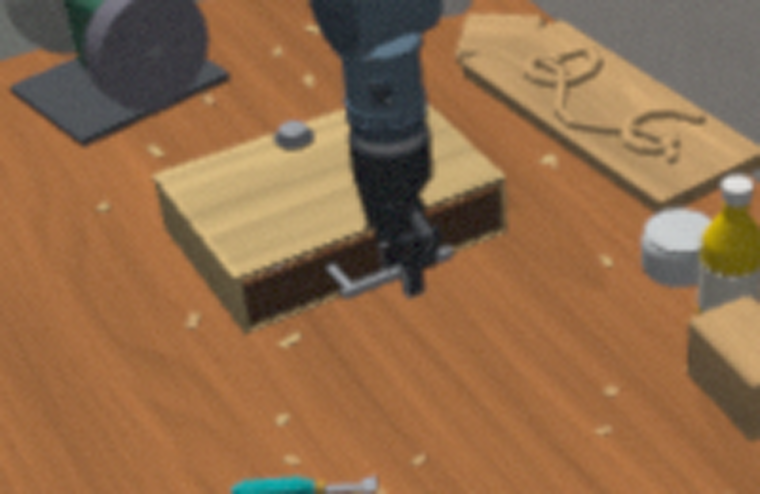

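The button is up (crop px 293,132) and the tray is shut. The rear finger seems to be pressing on the panel, so I narrow the opening.

```bash
python3 -m pendant '[[[0,0.0,0,0,0,0,0.3],[0,0.0,0,0,0,0,0.22],[0,0,0,0,0,0,0.22],[0,0,0,0,0,0,0.22],[0,0,0,0,0,0,0.22]]]'
python3 -c "
from h import *
st()
cams.camera('top')
print([(np.round(w('top',d['point'],.04),4)[:2],d['score']) for d in cams.mark_of('top','pull_mid')])"
```

```text
time_s: 37.05
position: [0.5399, 0.132, 0.1961]
eef_rot: [180.0, -0.0, -179.9]
contact_force: [0.3, -0.1, 0.7]
opening: 0.0185
t37.0 pos [0.5399 0.132  0.1961] rot [ 180.    -0.  -179.9] F [ 0.3 -0.1  0.7] open 0.0185
[(array([0.5417, 0.1301]), 0.67)]
```

```bash
python3 -m pendant '[[[0,0,0,0,0,0,0.15],[0,0,0,0,0,0,0.1],[0,0,0,0,0,0,0.1],[0,0,0,0,0,0,0.1],[0,0,0,0,0,0,0.1]]]' 30 | egrep 'pos|force|open'
for i in 1 2; do python3 -m pendant '[[[0,-0.0005,0,0,0,0,0.1],[0,-0.001,0,0,0,0,0.1],[0,-0.0015,0,0,0,0,0.1],[0,-0.002,0,0,0,0,0.1],[0,-0.002,0,0,0,0,0.1]]]' | egrep 'pos|force|open'; done
```

```text
position: [0.5398, 0.1313, 0.1961]
contact_force: [-1.0, -4.8, -0.9]
opening: 0.0112
position: [0.5398, 0.1296, 0.1962]
contact_force: [-2.1, -3.6, -1.3]
opening: 0.0105
position: [0.5398, 0.1279, 0.1962]
contact_force: [-3.2, 1.9, -3.1]
opening: 0.0107
```

```bash
for i in 1 2 3; do python3 -m pendant '[[[0,-0.0005,0,0,0,0,0.1],[0,-0.001,0,0,0,0,0.1],[0,-0.0015,0,0,0,0,0.1],[0,-0.002,0,0,0,0,0.1],[0,-0.002,0,0,0,0,0.1]]]' | egrep 'pos|force|open'; done
```

```text
position: [0.5399, 0.1258, 0.1962]
contact_force: [-2.1, 4.5, -4.0]
opening: 0.0109
position: [0.5399, 0.124, 0.1962]
contact_force: [-3.6, 6.0, -4.6]
opening: 0.0111
position: [0.5399, 0.1223, 0.1962]
contact_force: [-3.5, 6.7, -4.5]
opening: 0.0107
```

```bash
python3 -m pendant '[[[0,-0.0008,0,0,0,0,0.1],[0,-0.0016,0,0,0,0,0.1],[0,-0.0022,0,0,0,0,0.1],[0,-0.0027,0,0,0,0,0.1],[0,-0.0027,0,0,0,0,0.1]]]' | egrep 'pos|force|open'
python3 -m pendant '[[[0,0,0,0,0,0,0.1],[0,0,0,0,0,0,0.1],[0,0,0,0,0,0,0.1],[0,0,0,0,0,0,0.1],[0,0,0,0,0,0,0.1]]]' | egrep 'pos|force|open'
```

```text
position: [0.5399, 0.1201, 0.1962]
contact_force: [-3.5, 9.2, -4.9]
opening: 0.0105
position: [0.5399, 0.1202, 0.1962]
contact_force: [-2.8, 8.1, -4.6]
opening: 0.011
```

```bash
python3 -m pendant '[[[0,-0.0004,0,0,0,0,0.1],[0,-0.0008,0,0,0,0,0.1],[0,-0.0008,0,0,0,0,0.1],[0,-0.0008,0,0,0,0,0.1],[0,-0.0008,0,0,0,0,0.1]]]' | egrep 'pos|force|open'
for i in 1 2 3 4 5 6 7 8; do python3 -m pendant '[[[0,0,0,0,0,0,0.1],[0,0,0,0,0,0,0.1],[0,0,0,0,0,0,0.1],[0,0,0,0,0,0,0.1],[0,0,0,0,0,0,0.1]]]' | egrep 'pos|force'; done
```

```text
position: [0.5399, 0.1195, 0.1962]
contact_force: [-4.1, 8.5, -5.2]
opening: 0.0108
position: [0.5399, 0.1195, 0.1962]
contact_force: [-3.5, 9.3, -4.1]
position: [0.5399, 0.1195, 0.1962]
contact_force: [-3.6, 8.5, -5.1]
position: [0.5399, 0.1195, 0.1962]
contact_force: [-3.3, 9.8, -4.7]
position: [0.5399, 0.1195, 0.1962]
contact_force: [-3.1, 9.1, -4.6]
position: [0.5399, 0.1195, 0.1962]
contact_force: [-2.9, 8.0, -5.2]
position: [0.5399, 0.1195, 0.1962]
contact_force: [-3.2, 8.9, -4.5]
position: [0.5399, 0.1195, 0.1962]
contact_force: [-3.2, 9.0, -5.1]
position: [0.5399, 0.1195, 0.1962]
contact_force: [-3.2, 9.2, -4.2]
```

```bash
python3 -m pendant '[[[0,-0.0004,0,0,0,0,0.1],[0,-0.0008,0,0,0,0,0.1],[0,-0.0012,0,0,0,0,0.1],[0,-0.0012,0,0,0,0,0.1],[0,-0.0012,0,0,0,0,0.1]]]' | egrep 'pos|force|open'
for i in 1 2 3 4 5 6 7; do python3 -m pendant '[[[0,0,0,0,0,0,0.1],[0,0,0,0,0,0,0.1],[0,0,0,0,0,0,0.1],[0,0,0,0,0,0,0.1],[0,0,0,0,0,0,0.1]]]' | egrep 'force'; done
python3 -m pendant '[[[0,0.002,0,0,0,0,0.1],[0,0.004,0,0,0,0,0.1],[0,0.006,0,0,0,0,0.1],[0,0.008,0,0,0,0,0.1],[0,0.0105,0,0,0,0,0.1]]]' | egrep 'pos|force|open'
python3 -m pendant '[[[0,0,0,0,0,0,0.2],[0,0,0,0,0,0,0.22],[0,0,0,0,0,0,0.22],[0,0,0,0,0,0,0.22],[0,0,0,0,0,0,0.22]]]' | egrep 'pos|force|open'
python3 -m pendant '[[[0,0,-0.01,0,0,0,0.22],[0,0,-0.03,0,0,0,0.22],[0,0,-0.06,0,0,0,0.22],[0,0,-0.1,0,0,0,0.22],[0,0,-0.14,0,0,0,0.22]]]' | egrep 'pos|force|open'
python3 -m pendant '[[[0,-0.05,0,0,0,0,0.22],[0,-0.1,0,0,0,0,0.22],[0,-0.15,0,0,0,0,0.22],[0,-0.2,0,0,0,0,0.22],[0,-0.25,0,0,0,0,0.22]]]' | egrep 'pos|force|open'
python3 - <<'E'
from h import *
st()
a=cams.camera("top");b=cams.camera("side")
cv2.imwrite("pics/end.png",np.hstack([cv2.resize(a[130:330,90:410],(450,281),interpolation=cv2.INTER_CUBIC),cv2.resize(b[110:305,100:350],(350,281))])[:,:,::-1])
print([(np.round(w('top',d['point'],.04),4)[:2],d['score']) for d in cams.mark_of('top','pull_mid')])
E
```

```text
position: [0.5399, 0.1184, 0.1962]
contact_force: [-2.3, 8.7, -4.7]
opening: 0.0114
contact_force: [-4.4, 10.2, -5.3]
contact_force: [-4.4, 10.9, -5.9]
contact_force: [-3.9, 11.4, -4.9]
contact_force: [-3.9, 9.9, -5.9]
contact_force: [-2.5, 9.5, -4.6]
contact_force: [-2.9, 9.7, -5.2]
contact_force: [-3.6, 10.3, -4.9]
position: [0.5399, 0.1275, 0.1962]
contact_force: [-3.1, 1.6, -3.5]
opening: 0.0111
position: [0.5406, 0.1272, 0.1968]
contact_force: [0.6, -0.2, -0.3]
opening: 0.0187
position: [0.5397, 0.1273, 0.3382]
contact_force: [0.5, 0.0, -0.1]
opening: 0.0191
position: [0.5401, -0.1245, 0.3375]
contact_force: [1.7, -0.2, -0.1]
opening: 0.0189
t51.6 pos [ 0.5401 -0.1245  0.3375] rot [-1.800e+02  1.000e-01 -1.799e+02] F [ 1.7 -0.2 -0.1] open 0.0189
[(array([0.5367, 0.1414]), 0.44)]
```

View pics/end.png

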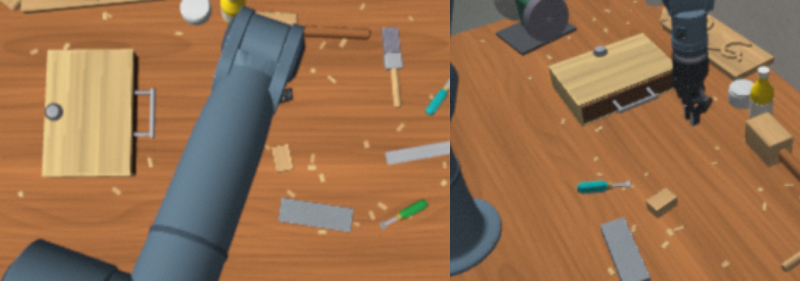

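The tray is shut, the button is up and nothing else has moved. One full view now, in case a fifth gouge was hidden by the arm at the start.

Run:
```python
from h import *
cv2.imwrite("pics/full.png",np.hstack([cv2.resize(cams.camera(c),(400,300),interpolation=cv2.INTER_AREA) for c in("top","side")])[:,:,::-1])
for c in("top","side"): print([(np.round(w(c,d["point"],.012),3)[:2].tolist(),round(d["score"],2)) for d in cams.mark_of(c,"gouge5_mid")])
```

```text
[([0.426, -0.173], 0.56)]
[]
```

View pics/full.png

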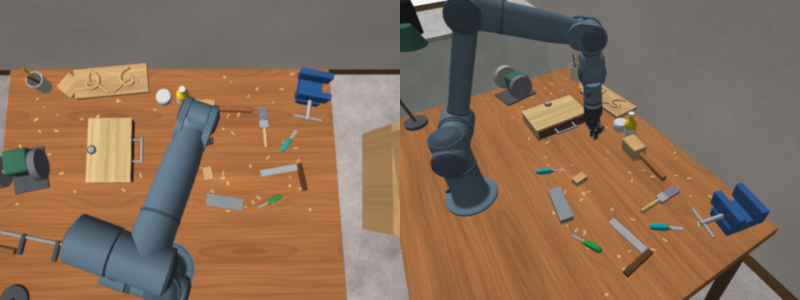

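No wooden gouge is left on the bench. The gouge5 report at (0.426, -0.173) is the offcut. Handing in.

```bash
python3 -c "
from station import ticket;print(ticket.sign_off())"
```

```text
the job is handed in; nothing more can be done
None
```

The job is done and handed in at about 52 s of robot time. I pressed the button, laid all four gouges that were on the bench (1, 2, 3 and 4; 5 was absent) flat and side by side in the tray, and pushed it home. It reached its stop at about 10 N.

**Latch test:** I drew on the pull for about 4 s at around 9 N, then about 3.5 s at around 10 N. The highest reading was 11.4 N, and the latch held. I then let go and moved the arm clear.

**Last checks:** the final pictures show the tray shut, the button up, and the other things and the green and turquoise look-alikes where they were.

**What was off:**
- Setting gouge3 down pressed with about 30 N, against the 40 N limit.
- The open rear finger leaned on the tray front with about 15 N for about a second after latching.
- The network put a gouge5 at the offcut, which I judged false from the picture.
- The network's last reading of the pull was about 11 mm off the one before, with a low score of 0.44. I relied on the pictures instead.

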